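# Third hand: hold a heat sink against its thermal pad for fastening

## Robot

A 6-joint arm with a two-finger parallel gripper is mounted at the origin on a cart in front of the work surface, level with it; the furniture and walls round the work are solid. World frame = base frame: x ahead of the robot, y to its left, z up, the work surface at z = 0. Lengths are in m, angles in rad, forces in N, time in s.
With the tool pointing down it reaches from about 0.325 to 0.9 m from the base axis. Payload 6.1 kg.
Tool frame: the origin (TCP) lies midway between the tips of the shut fingers; the grasp point (between the pads) lies 19 mm behind it; z points along the fingers, y is the line along which they close (so a half turn about z gives the same grasp; the last joint's range is limited). The gripper opens to 85 mm and grips with 20 to 120 N. Pads are 22 mm wide; open, the fingers measure 114 mm over their backs; the gripper's body (76 mm by 85 mm) begins 54 mm behind the grasp point. The pads swing forward as they close: fully open they stand 13 mm farther back than shut.
Start: joints at [1.14, 0.22, 1.526, -0, 1.395, -0.126], TCP at [0.188, 0.596, 0.231] pointing down, gripper open.
Joint ranges: [-2.98, 2.98], [-0.91, 2.08], [0.09, 2.57], [-1.24, 4.39], [0.2, 2.65], [-2.68, 2.68]. Speed limits (rad/s): [2.57, 2.57, 3.01, 3.14, 3.14, 3.14].

## Interface

Orientations are given as [roll, pitch, yaw] about the fixed x, y, z axes, in that order (R = Rz(yaw) Ry(pitch) Rx(roll)).
In Python, from plant import movep, move_l, set_joints, gripper_to, hold, inverse_kinematics, observe, get_image, get_calibration, Unreachable, job_done gives the robot as it stands. Calls block until the motion is done:
- movep(position, orientation): joint-space move of the TCP to a pose.
- move_l(position, feed=0.15, rotation=None, max_force=None): straight line of the TCP; rotation=None keeps the orientation; feed is the mean speed in m/s. With max_force (N) it stops when the force on the tool has changed by that much, and returns True; else False.
- set_joints(angles): joint-space move.
- gripper_to(opening, f_grip=None): finger opening in m; f_grip is the grip in N (None keeps the last); returns when the fingers have stopped.
- hold(seconds).
- inverse_kinematics(position, orientation): joint angles nearest the present ones, or None.
- observe(): the state.
- get_image(name): name is "scene" or "top" or "wrist"; returns (picture, depth): 480x640x3 uint8, red, green, blue; 480x640 float32, m along the optical axis (not along the pixel's ray), 0 where there is no reading.
- get_calibration(name): a dict with "intrinsics" (3x3 intrinsics, pixels), "world_from_camera" (4x4, takes a point from camera to world coordinates). Camera axes: x right, y down, z forward; pixel columns grow to the right and rows downward; lengths in m; the calibration is good to about 2 mm. A picture is of the moment at which its call begins: read the wrist's pose just before it. get_calibration takes no time and is no camera call; for the wrist camera it gives the pose at the moment of the call.
A pose or a line that the arm cannot do raises Unreachable and nothing moves.
- job_done(): hands the job in; it is judged then, once.
The state is a dict: "time_s": time; "q": joint angles; "joint_velocities": joint speeds; "joint_torque": joint torques, N m; "eef_pos": TCP position; "tcp_rot": TCP orientation; "ft_force": force on the tool from outside, world axes, zero at the start; "torque": the same for the moment, N m; "opening": finger opening in m; "grasp_force": force on a finger pad.
Only numpy, scipy, OpenCV 4.12 (cv2) and the standard library are available. Lean on these libraries where they do the work, as an engineer would, in place of code of your own. Each camera call takes 0.05 s, during which the arm holds its last target. There are 200 camera calls.

## Task

Swing the nut driver on its hinged arm to the right, well clear of the chassis, then set the finned heat sink down over the chassis' two studs, foot flat on the plate and its flat front plate towards the soft thermal pad on the wall. Slide it squarely against the pad and press with a steady 10 newtons or so, never anywhere near 25, and finish while still holding it pressed like that, so that a colleague can run the nuts on. Leave the other things on the bench where they are.

Things in the scene. Friction and masses are not known exactly. Their poses are not given: they have to be found in the camera images.
- chassis: bare aluminium chassis fixed to the bench: base plate 6 mm thick, x -60 to 110, y -75 to 75 mm, with an upright wall across it, 140 mm wide, top at z = 56 mm, near face at x = +38 mm. Origin: on the bench, midway between its studs; +x from the studs to the wall (roughly away from the robot), y along the wall, z up. Behind the wall small circuit boards, lower than it
- stud_left (a point): tip of the left (+y) stud: upright steel stud, 6 mm diameter with a rounded tip, 16.5 mm tall above the base plate; at chassis x = 0, y = +50 mm, z = 22.5 mm
- stud_right (a point): tip of the right (-y) stud, the same, at chassis x = 0, y = -50 mm, z = 22.5 mm
- pad_face (a point): centre of the free face of the soft grey thermal pad on the wall's near side: 56 mm wide, 38 mm tall, 10 mm thick; face at chassis x = +28 mm, z = 31 mm when unpressed, its frame parallel to the chassis'; the face moves with the pad as it yields
- gap_pad (a joint): how far the thermal pad is squeezed towards the wall, m: 0 unpressed, at most 0.0078. It acts as a spring of 2 N per mm (10 N at 0.005), springs back when let go, and goes hard at the end of its travel (about 16 N). A heat sink leaned on the plate loses push to friction there, so less than the wrist force may reach the pad
- heat_sink: loose black heat sink, 0.2 to 0.35 kg. Origin: centre of underside. Foot 56 (x) x 124 (y) x 4 mm, two through slots at y = +-50 mm, each 30 (x) x 11 mm. Five fins in the middle, x -28 to 22 mm: flat outer faces 39 mm apart in y, z 8 to 44 mm, to grip. Front plate at +x: face at x = 28 mm, 60 mm wide, top z = 48. Slots centred on the studs = face just meets unpressed pad; 12 mm travel each way
- slot_left (a point): centre of the left (+y) slot of the heat sink's foot, at the underside
- slot_right (a point): centre of the right (-y) slot of the heat sink's foot, at the underside
- sink_face (a point): centre of the heat sink's front face, the one to press on the pad: heat sink x = +28 mm, z = 25 mm
- driver_arm (a joint): angle of the hinged arm that carries the nut driver, rad: near 0 the driver hangs over the chassis; it grows as the arm swings anticlockwise seen from above (the driver first comes towards the robot, then goes to its right); stops at -0.2 and 1.5. From 0.8 on it is well clear. Friction of about 1 N at the driver holds it where it is left
- post_hinge (a point): the arm's vertical hinge axis, on top of a steel post (round base 90 mm diameter) fixed to the bench behind and to the right of the chassis; 205 mm above the bench. The arm is a level 16 mm tube at that height
- driver_top (a point): centre of the top of the black nut driver, an upright cylinder of 36 mm diameter at the end of the arm, 238.5 mm from the hinge axis. Its top is 274 mm above the bench; it can be gripped from above on the 50 mm below its top (under that is a 45 mm collar on the tube), or pushed. Its socket ends 109 mm above the bench
- multimeter: yellow multimeter, 130 x 62 x 40 mm, lying on the bench; leave it alone
- power_supply: grey metal power supply, 66 x 110 x 38 mm, on the bench; leave it alone
- solder_reel: reel of solder with red flanges, 57 mm diameter, 55 mm tall; leave it alone
- adapter: black mains adapter, 46 x 128 x 30 mm, on the bench; leave it alone

How it is judged:
By the outcome, as a careful person would: the job done as asked, in the order asked, and still so for the second after the job is handed in, while the arm keeps its last pose, push and grip.
It also fails if it takes over 64 s, if anything falls off the work surface, if the arm or the gripper's body presses on something with over 40 N, if the wrist force passes 120 N, or if a joint passes its speed limit or range.

## Working session

There is one attempt and no reset: what is moved stays moved. The work goes in short steps, each a Python script; the robot and the scene stay as the last script left them, time stands still between calls to the robot, and variables do not carry over. Pictures are saved under pics/ and viewed, at most 10 in all, crops included, and the job is handed in when it is done.

```bash
mkdir -p pics; ls
cat > h.py <<'E'
import numpy as np, cv2
from plant import *
def snap(name,fn):
    im,d=get_image(name); c=get_calibration(name)
    cv2.imwrite(f'pics/{fn}.png',im[:,:,::-1]); np.savez(f'pics/{fn}.npz',d=d,K=c["intrinsics"],T=c["world_from_camera"],im=im)
def load(fn): return np.load(f'pics/{fn}.npz')
def cloud(fn):
    z=load(fn); d=z['d'];K=z['K'];T=z['T']
    v,u=np.mgrid[:480,:640]
    P=np.stack([(u-K[0,2])/K[0,0]*d,(v-K[1,2])/K[1,1]*d,d],-1)
    P=P@T[:3,:3].T+T[:3,3]; P[d==0]=np.nan
    return P
E
python3 - <<'E'
from h import *
snap('scene','s0');snap('top','t0')
print(observe()); 
for n in('scene','top'): c=get_calibration(n);print(c)
E
```

```text
pics
{'time_s': 0.1, 'q': array([ 1.13989127e+00,  2.21154540e-01,  1.52751258e+00,  2.31838850e-05,
        1.39467487e+00, -1.26100608e-01]), 'joint_velocities': array([-0.00035664, -0.00216358, -0.00425347, -0.00026742, -0.00071409,
        0.00032995]), 'joint_torque': array([ 1.51194592e-03, -4.98249185e+01, -3.90541792e+01, -2.35467278e-04,
        5.89789081e-03,  6.45183081e-05]), 'eef_pos': array([0.18733499, 0.59569537, 0.23029571]), 'tcp_rot': array([-3.13986007e+00, -2.42645649e-04,  2.83678391e+00]), 'ft_force': array([ 0.49623666, -0.90511046, -0.95652769]), 'torque': array([ 0.00388954, -0.05977519,  0.04613184]), 'grasp_force': 0.0, 'opening': 0.08511838753136823}
{'intrinsics': array([[617.10398506,   0.        , 318.90243166],
       [  0.        , 617.10398506, 235.57594048],
       [  0.        ,   0.        ,   1.        ]]), 'world_from_camera': array([[ 0.52694047, -0.59091144,  0.61086612, -0.49682229],
       [-0.84974378, -0.38017416,  0.36524391, -0.54786661],
       [ 0.01640871, -0.71154148, -0.70245247,  1.29048718],
       [ 0.        ,  0.        ,  0.        ,  1.        ]])}
{'intrinsics': array([[595.14640242,   0.        , 313.53031187],
       [  0.        , 595.14640242, 243.66000093],
       [  0.        ,   0.        ,   1.        ]]), 'world_from_camera': array([[ 0.02624923, -0.98843515,  0.14935504,  0.24836872],
       [-0.99965234, -0.02558335,  0.00637822,  0.0297383 ],
       [-0.00248345, -0.14947054, -0.98876306,  1.7565728 ],
       [ 0.        ,  0.        ,  0.        ,  1.        ]])}
```

View pics/s0.png

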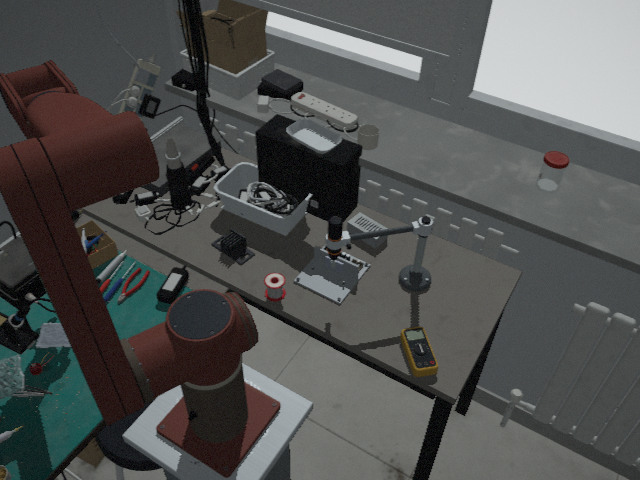

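View pics/t0.png

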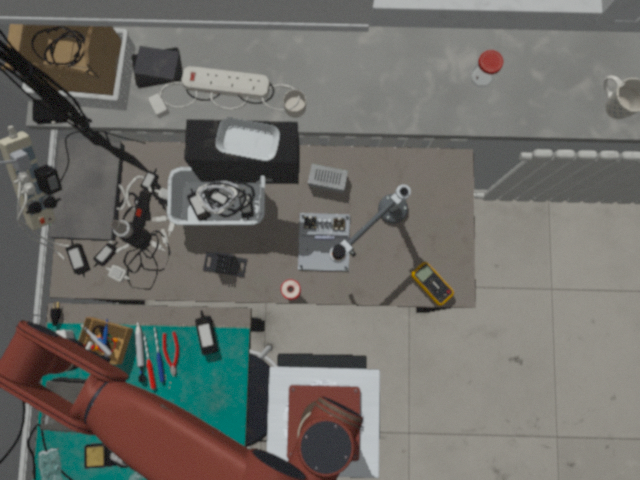

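The scene image shows the heat sink at about (234,247), the chassis at (333,275), the driver top at (335,222) and the hinge at (426,222). In the top view they are at (226,265), (325,240), (340,252) and (403,192). The reel is at (290,289) there, in front and to the left of the chassis. Next I'll enlarge the top view and take coordinates from the depth.

Run:
```python
from h import *
im=cv2.imread('pics/t0.png')
cv2.imwrite('pics/t0c.png',cv2.resize(im[175:307,190:430],None,fx=3.3,fy=3.3,interpolation=cv2.INTER_CUBIC))
P=cloud('t0')
for u,v in [(403,191),(340,252),(338,250),(225,265),(215,262),(237,265),(207,265),(290,289),(325,265),(305,265),(345,265)]: print(u,v,P[v,u].round(4))
```

```text
403 191 [ 0.6247 -0.1917  0.231 ]
340 252 [ 0.4531 -0.0278  0.2724]
338 250 [ 0.4571 -0.0225  0.2785]
225 265 [0.4377 0.2951 0.046 ]
215 262 [0.4508 0.3321 0.0017]
237 265 [0.4428 0.2655 0.0081]
207 265 [ 0.4418  0.3563 -0.0034]
290 289 [0.3763 0.1067 0.0049]
325 265 [0.4499 0.0054 0.0052]
305 265 [0.4486 0.0646 0.0037]
345 265 [ 0.4515 -0.0538  0.0051]
```

View pics/t0c.png

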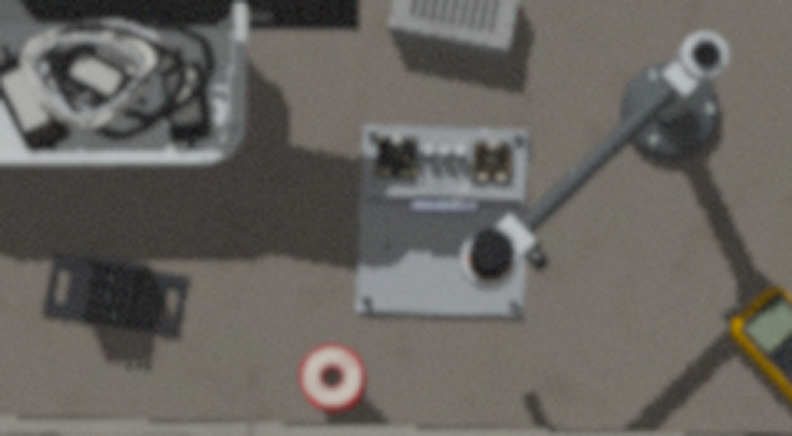

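Run:
```python
from h import *
for f in('t0','s0'):
    P=cloud(f).reshape(-1,3)
    m=(np.hypot(P[:,0]-.455,P[:,1]+.025)<.04)&(P[:,2]>.262)&(P[:,2]<.29); Q=P[m]
    print(f,'drv',m.sum(),Q.mean(0).round(4),Q.min(0).round(3),Q.max(0).round(3),cv2.minEnclosingCircle(Q[:,:2].astype(np.float32)))
    m=(np.hypot(P[:,0]-.62,P[:,1]+.195)<.04)&(P[:,2]>.222)&(P[:,2]<.25); Q=P[m]
    print(f,'hinge',m.sum(),Q.mean(0).round(4),Q.min(0).round(3),Q.max(0).round(3))
print([ (y,inverse_kinematics([.455,-.025,.3],[np.pi,0,y])) for y in(2.34,-.8)])
```

```text
t0 drv 157 [ 0.457  -0.0244  0.2718] [ 0.441 -0.041  0.262] [ 0.474 -0.008  0.281] ((0.45804306864738464, -0.024490289390087128), 0.01823778636753559)
t0 hinge 123 [ 0.6249 -0.1917  0.2276] [ 0.599 -0.211  0.222] [ 0.643 -0.172  0.235]
s0 drv 140 [ 0.4506 -0.0246  0.2701] [ 0.434 -0.04   0.262] [ 0.475 -0.007  0.277] ((0.4544374942779541, -0.020337363705039024), 0.02108464017510414)
s0 hinge 91 [ 0.6202 -0.1919  0.2265] [ 0.601 -0.209  0.222] [ 0.639 -0.175  0.233]
[(2.34, array([-0.2282439 , -0.23505861,  1.85176571,  0.        ,  1.52488555,
       -0.99744758])), (-0.8, array([-2.28243904e-01, -2.35058606e-01,  1.85176571e+00, -4.44089210e-16,
        1.52488555e+00,  2.14255242e+00]))]
```

```bash
cat > a.py <<'E'
from h import *
H=np.array([.624,-.193]); p0=np.array([.456,-.024]); d=p0-H; phi0=np.arctan2(d[1],d[0]); R=.2385
def pose(phi,z): 
    return [H[0]+R*np.cos(phi),H[1]+R*np.sin(phi),z],[np.pi,0,(phi-np.pi+np.pi)%(2*np.pi)-np.pi]
p,r=pose(phi0,.35); movep(p,r); print(r,observe()['q'])
p,r=pose(phi0,.238); print('down stop',move_l(p,.12,r,max_force=12))
gripper_to(.02,25); o=observe(); print(o['opening'],o['grasp_force'],o['time_s'])
for k in np.linspace(0,1.1,8)[1:]:
    p,r=pose(phi0+k,.238); s=move_l(p,.12,r,max_force=30)
    o=observe(); print(round(k,2),s,o['ft_force'].round(1),o['q'][5].round(2))
    if s: break
gripper_to(.075)
p[2]=.36; move_l(p,.2); print(observe()['time_s'])
snap('top','t1')
im=cv2.imread('pics/t1.png')
cv2.imwrite('pics/t1c.png',cv2.resize(im[175:307,190:430],None,fx=3.3,fy=3.3))
E
python3 a.py
```

```text
[3.141592653589793, 0, np.float64(-0.7883655137385235)] [-2.24451224e-01 -2.44950553e-01  1.76878436e+00  2.10698666e-04
  1.61794677e+00  2.13350834e+00]
down stop False
0.035051666903428834 25.11543995991815 4.125
0.16 False [-1.8  0.2  4.5] 1.9
0.31 False [-2.  -0.3  6. ] 1.66
0.47 False [-3.2 -0.6  5.7] 1.41
0.63 False [-4.  -0.4  6.2] 1.16
0.79 False [-3.6 -0.3  7.2] 0.93
0.94 False [-4.  -1.2  6.6] 0.71
1.1 False [-4.6 -1.8  6. ] 0.5
8.5583
```

Run:
```python
from h import *
P=cloud('t1').reshape(-1,3)
m=(P[:,2]>.25)&(P[:,2]<.29)&(np.hypot(P[:,0]-.42,P[:,1]+.29)<.1);print(m.sum(), P[m].mean(0) if m.any() else 0)
movep([.48,0.0,.33],[np.pi,0,0]); hold(.2); snap('wrist','w1'); print(observe()['q'])
movep([.43,.295,.30],[np.pi,0,-.17]); hold(.2); snap('wrist','w2'); print(observe()['q'],observe()['time_s'])
```

```text
21 [ 0.38541019 -0.26516197  0.26655243]
[-1.66478255e-01 -1.81292270e-01  1.75130852e+00 -1.56458756e-04
  1.57143028e+00  1.40597784e+00]
[ 4.48003108e-01 -6.75012096e-02  1.70294641e+00 -1.29909506e-04
  1.50583336e+00  2.19048756e+00] 11.3417
```

View pics/w1.png

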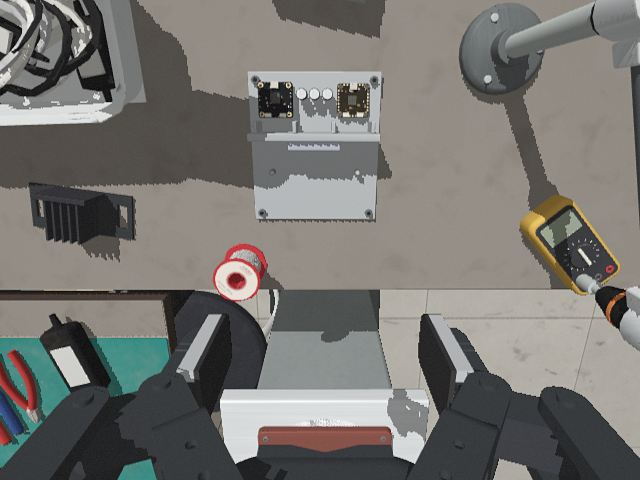

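View pics/w2.png

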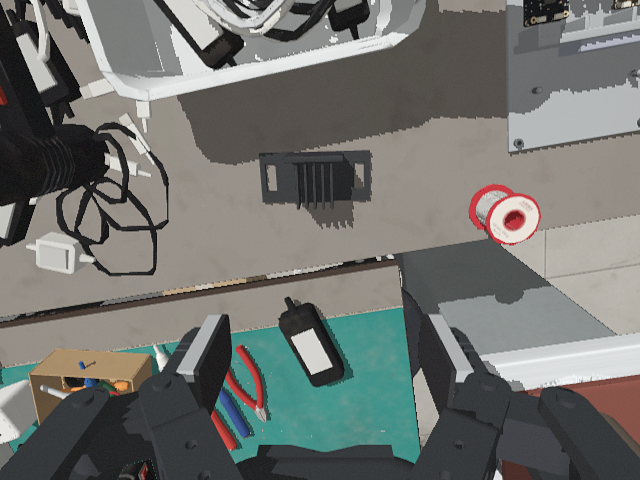

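w1: the studs are at about (272,172) and (358,173), with the wall along row 138. w2: the heat sink is at (315,178), its fins point towards the robot and its front plate faces away. I'll enlarge both.

Run:
```python
from h import *
a=cv2.imread('pics/w1.png')[130:230,240:390]; b=cv2.imread('pics/w2.png')[140:240,245:395]
b=np.clip(b.astype(float)*1.8,0,255).astype(np.uint8)
cv2.imwrite('pics/c1.png',np.vstack([cv2.resize(x,None,fx=3,fy=3,interpolation=cv2.INTER_CUBIC) for x in(a,b)]))
```

```text
(no output)
```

View pics/c1.png

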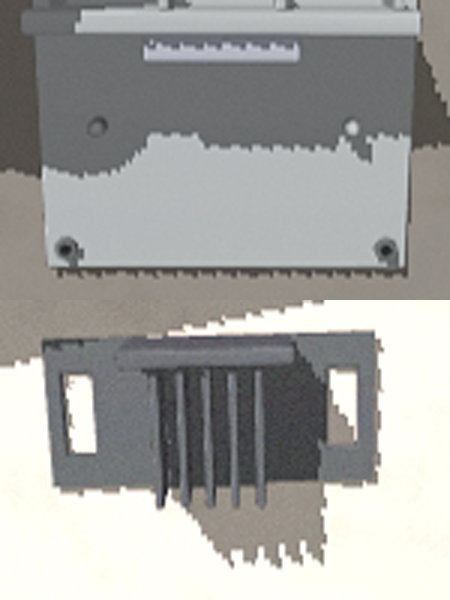

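```bash
cat >> h.py <<'E'
def onplane(fn,u,v,z):
    q=load(fn);K=q['K'];T=q['T']
    r=T[:3,:3]@np.array([(u-K[0,2])/K[0,0],(v-K[1,2])/K[1,1],1]); return (T[:3,3]+r*(z-T[2,3])/r[2])
E
python3 - <<'E'
from h import *
A=lambda x,y,z:onplane('w1',240+x/3,130+y/3,z)
B=lambda x,y,z:onplane('w2',245+x/3,140+(y-300)/3,z)
def yaw(l,r): d=l-r; return np.linalg.norm(d),np.arctan2(-d[0],d[1])
l,r=A(97,124,.022),A(352,127,.022); print('studs',l,r,(l+r)/2,yaw(l,r))
l,r=A(52,267,.006),A(405,267,.006); print('nearedge',l,r,(l+r)/2,yaw(l,r))
l,r=A(22,11,.056),A(420,11,.056); print('walltop far?',l,r,yaw(l,r))
l,r=B(80.7,414,.004),B(343,406.5,.004); print('slots',l,r,(l+r)/2,yaw(l,r))
for p in [(43,342),(377,332),(55,487),(378,484)]: print(B(*p,.004))
P=cloud('w2')
# top edge of the front plate
m=(P[...,2]>.04)&(P[...,2]<.056)&(np.hypot(P[...,0]-.44,P[...,1]-.295)<.06)
Q=P[m]; print(m.sum(),Q.min(0),Q.max(0)); print(cv2.minAreaRect((Q[:,:2]*1000).astype(np.float32)))
m=(P[...,2]>.047)&(P[...,2]<.056)&(np.hypot(P[...,0]-.44,P[...,1]-.295)<.06)
print(P[m].mean(0),P[m].min(0),P[m].max(0))
E
```

```text
studs [0.49718793 0.059557   0.022     ] [ 0.49587184 -0.03902006  0.022     ] [0.49652989 0.01026847 0.022     ] (np.float64(0.09858584652513919), np.float64(-0.013350117031737812))
nearedge [0.43562903 0.08318955 0.006     ] [ 0.43539397 -0.06395104  0.006     ] [0.4355115  0.00961926 0.006     ] (np.float64(0.14714076885563868), np.float64(-0.0015975029509110485))
walltop far? [0.54112976 0.07915538 0.056     ] [ 0.54089599 -0.05868514  0.056     ] (np.float64(0.13784072118886226), np.float64(-0.0016958793477969045))
slots [0.45200398 0.35112237 0.004     ] [0.43785134 0.25293078 0.004     ] [0.44492766 0.30202658 0.004     ] (np.float64(0.09920627631823876), np.float64(-0.14314710392659877))
[0.48048587 0.35917408 0.004     ]
[0.46291166 0.23663715 0.004     ]
[0.42614732 0.366954   0.004     ]
[0.4060101  0.24386226 0.004     ]
1086 [0.41518866 0.26969053 0.0400014 ] [0.4765244  0.32873833 0.04941911]
((444.91168212890625, 303.1988830566406), (59.531532287597656, 56.03370666503906), 81.6110610961914)
[0.46980252 0.30010054 0.04765986] [0.46273562 0.27026297 0.04701371] [0.47618546 0.32873833 0.04941911]
```

Run:
```python
from h import *
yw=-.146; c=np.array([.4447,.3022]); u=np.array([np.cos(yw),np.sin(yw)])
g=c-.003*u; r=[np.pi,0,yw]
movep([*g,.13],r)
print(move_l([*g,.013],.1,r,max_force=10)); o=observe(); print(o['eef_pos'],o['ft_force'])
gripper_to(.03,60); o=observe(); print(o['opening'],o['grasp_force'],o['eef_pos'],o['ft_force'])
move_l([*g,.12],.15); hold(.2); o=observe(); print('lift',o['opening'],o['ft_force'],o['torque'])
y2=-.005; t=np.array([.497-.003-.006,.0105])
move_l([*t,.12],.2,[np.pi,0,y2]); move_l([*t,.065],.1); hold(.3)
snap('wrist','w3'); o=observe(); print(o['eef_pos'],o['tcp_rot'],o['ft_force'],o['opening'],o['time_s'])
im=cv2.imread('pics/w3.png'); cv2.imwrite('pics/w3b.png',np.clip(im*1.4,0,255).astype(np.uint8))
```

```text
False
[0.44235765 0.30296338 0.01374183] [-0.27354273 -0.82516078  0.53651668]
0.03830223419263077 61.9832718372345 [0.4423377  0.30295094 0.0137302 ] [0.2956799  0.8712714  3.26854309]
lift 0.038080359594479654 [-0.35332348  0.33267572 -1.27026518] [-0.0466272  -0.01027345  0.02147728]
[0.488338   0.01043518 0.06547234] [ 3.14148019e+00 -8.81461741e-04 -5.02551046e-03] [-0.5746849   0.59499573 -2.76386351] 0.03781391586862032 17.5333
```

View pics/w3b.png

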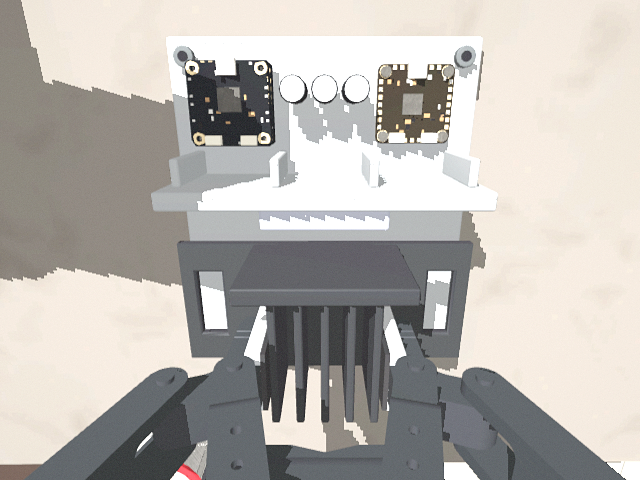

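The heat sink is held squarely. The foot spans columns 180–471, so its centre is at 325.5. The chassis plate (168–482) and wall (153–496) are centred at 325 and 324.5, and their edges are parallel to it. I'll check x, then lower it.

```bash
python3 - <<'E'
from h import *
z=.065-.013
for n,p,h in [('slotL',(213,301),z+.004),('slotR',(437,299),z+.004),('footTL',(180,242),z+.004),('footTR',(471,242),z+.004),('walltop near L',(153,210-18),.056),('wallTopnearR',(496,192),.056),('plate farL',(168,38),.006),('plate farR',(482,38),.006)]: print(n,onplane('w3',*p,h).round(4))
P=cloud('w3')
for u,v in [(325,200),(325,290),(213,250),(440,250),(213,300),(437,300),(200,225),(325,222),(325,215)]: print(u,v,P[v,u].round(4))
E
python3 - <<'E'
import cv2
im=cv2.imread('pics/w3.png')
cv2.imwrite('pics/w3c.png',cv2.resize(im[200:370,165:485],None,fx=2.5,fy=2.5))
E
```

```text
slotL [0.4934 0.0591 0.056 ]
slotR [ 0.4939 -0.0387  0.056 ]
footTL [0.5207 0.0701 0.056 ]
footTR [ 0.5201 -0.0505  0.056 ]
walltop near L [0.5416 0.0781 0.056 ]
wallTopnearR [ 0.541  -0.0579  0.056 ]
plate farL [0.6043 0.0829 0.006 ]
plate farR [ 0.6036 -0.0637  0.006 ]
325 200 [0.5376 0.0099 0.0538]
325 290 [0.5194 0.01   0.0994]
213 250 [0.5164 0.0573 0.0543]
440 250 [ 0.5164 -0.0381  0.0555]
213 300 [0.4677 0.0756 0.0052]
437 300 [ 0.4669 -0.0552  0.0049]
200 225 [0.5134 0.0779 0.0058]
325 222 [0.5271 0.01   0.0495]
325 215 [0.53   0.0099 0.0486]
```

View pics/w3c.png

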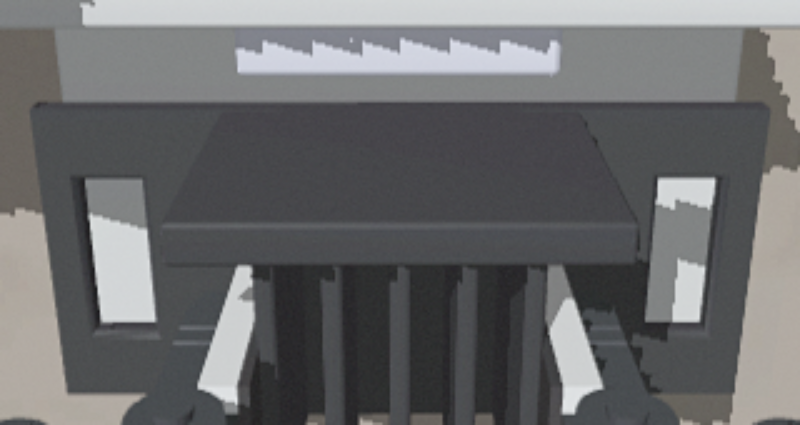

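The front face would clear the pad by only about 3 mm, so I'll back off 2 mm before lowering.

Run:
```python
from h import *
x,y=.4863,.0104
move_l([x,y,.065],.05); 
move_l([x,y,.032],.06); hold(.3); o=observe(); f0=o['ft_force']; print(o['eef_pos'],f0,o['torque'])
s=move_l([x,y,.0175],.02,max_force=4); hold(.3); o=observe(); print(s,o['eef_pos'],o['ft_force'],o['ft_force']-f0,o['torque'],o['opening'],o['time_s'])
snap('wrist','w4')
im=cv2.imread('pics/w4.png'); cv2.imwrite('pics/w4c.png',cv2.resize(im[180:370,165:485],None,fx=2.5,fy=2.5))
```

```text
[0.48662094 0.01035205 0.03237411] [-0.13959606 -0.00822477 -2.43430571] [-0.05346201  0.0198343   0.05189143]
True [0.48605291 0.01039185 0.01970804] [-1.01109149 -0.25826489  5.17445716] [-0.87149543 -0.25004011  7.60876287] [ 0.12882973 -0.05778295 -0.00681159] 0.03877216215365718 19.6833
```

View pics/w4c.png

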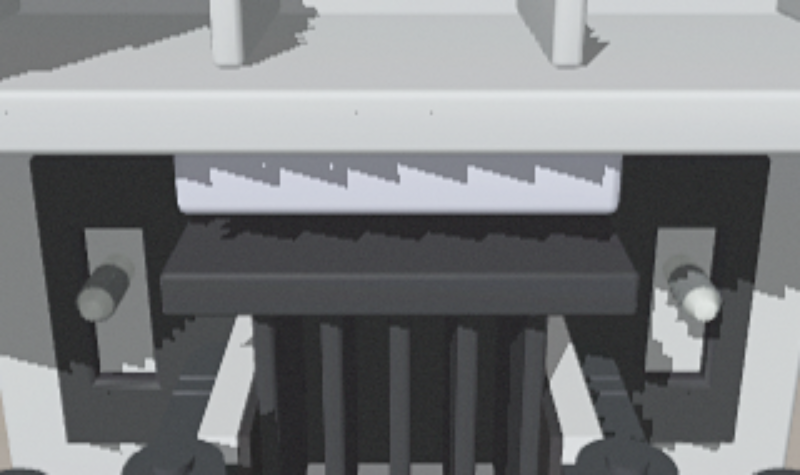

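Both studs stand in their slots and the foot is at the expected plate height. The slot centres are about 6 mm short of the studs. Next I'll ease the down-force, then slide towards the pad in small steps while watching the force.

```bash
cat > push.py <<'E'
from h import *
import sys
x0,n,z=float(sys.argv[1]),int(sys.argv[2]),float(sys.argv[3])
for i in range(n+1):
    move_l([x0+.001*i,.0104,z],.02); hold(.15)
    o=observe(); f=o['ft_force']; print(round(x0+.001*i,4),o['eef_pos'].round(5),f.round(2),o['torque'].round(3),o['opening'].round(4))
    if f[0]<-10.5: break
print(o['time_s'],o['tcp_rot'])
E
python3 - <<'E'
from h import *
for z in(.0197,.0195,.0193):
    move_l([.4863,.0104,z],.02); hold(.2); o=observe(); print(z,o['eef_pos'].round(5),o['ft_force'].round(2))
E
python3 push.py .4873 7 .0195
```

```text
0.0197 [0.48663 0.01032 0.01977] [ 1.14 -0.18  1.24]
0.0195 [0.48657 0.01035 0.01973] [-0.83 -0.32  4.13]
0.0193 [0.48656 0.01032 0.0197 ] [-1.34  0.2   6.83]Traceback (most recent call last):
  File "push.py", line 6, in <module>
    o=observe(); f=o['ft_force']; print(round(x0+.001*i,4),o['eef_pos'].round(5),f.round(2),o['torque'].round(3),o['opening'].round(4))
                                                                                                                 ^^^^^^^^^^^^^^^^^^
AttributeError: 'float' object has no attribute 'round'
```

```bash
sed -i "s/o\['opening'\].round(4)/round(o['opening'],4)/" push.py; python3 push.py .4883 9 .0196
```

```text
0.4883 [0.48665 0.01035 0.01981] [-7.13 -1.27 13.91] [-0.173  1.116 -0.07 ] 0.0378
0.4893 [0.4867  0.01034 0.01986] [-12.33  -0.95  18.62] [-0.185  1.74  -0.088] 0.0384
22.2833 [-3.14140395  0.00872458 -0.00460217]
```

The foot jams on the plate. The push tips the compliant wrist, which adds down-force and so friction. I'll back off, lift slightly, slide while hovering, and correct pitch and height as I go.

```bash
cat > push.py <<'E'
from h import *
import json,sys
def step(x,z,p,n=.15):
    move_l([x,.0104,z],.02,[np.pi,p,-.005]); hold(n)
    o=observe(); print([round(v,5) for v in (x,z,p)],o['eef_pos'].round(5),'pitch',o['tcp_rot'][1].round(4),o['ft_force'].round(1),o['torque'].round(2),round(o['opening'],4),round(o['time_s'],1)); return o
E
python3 - <<'E'
from push import *
step(.4863,.0197,0); step(.4863,.0206,0)
for x in (.4883,.4903,.4923,.4938):
    o=step(x,.0206,0)
    if abs(o['ft_force'][0])>4 or o['ft_force'][2]>5: break
E
```

```text
[0.4863, 0.0197, 0] [0.48579 0.01044 0.01971] pitch 0.0012 [-2.9 -1.   6.7] [-0.04  0.33 -0.08] 0.038 22.7
[0.4863, 0.0206, 0] [0.48574 0.01054 0.02005] pitch 0.0011 [ 0.3  1.8 -1.1] [ 0.01  0.01 -0.03] 0.0382 23.1
[0.4883, 0.0206, 0] [0.48829 0.01039 0.02057] pitch 0.0001 [-0.5 -0.4 -2.3] [-0.05  0.02  0.02] 0.0384 23.5
[0.4903, 0.0206, 0] [0.49028 0.01041 0.02059] pitch 0.0 [ 0.2  0.4 -2.7] [-0.    0.01 -0.04] 0.0384 23.9
[0.4923, 0.0206, 0] [0.49229 0.01039 0.02059] pitch 0.0 [-0.6  0.  -2. ] [-0.02  0.04  0.02] 0.0382 24.3
[0.4938, 0.0206, 0] [0.49341 0.01042 0.02042] pitch 0.0008 [-2.8  0.4 -1.2] [-0.    0.42 -0.04] 0.038 24.7
```

Run:
```python
from push import *
x,z,p=.4938,.0206,-.0008
for i in range(12):
    o=step(x,z,p,.1); f=-o['ft_force'][0]
    if f>8.5: break
    p-=.8*o['tcp_rot'][1]; z+=.8*(.0204-o['eef_pos'][2]); x+=min(.0012,max(.0002,(9.5-f)/4000))
print(x,z,p)
```

```text
[0.4938, 0.0206, -0.0008] [0.49349 0.01043 0.02039] pitch -0.0002 [-3.4  0.2 -3.1] [-0.05  0.46 -0.08] 0.038 25.1
[0.495, np.float64(0.02061), np.float64(-0.00063)] [0.49453 0.01042 0.02038] pitch 0.0004 [-6.  -0.4 -0.8] [-0.05  0.74 -0.08] 0.038 25.4
[np.float64(0.49587), np.float64(0.02062), np.float64(-0.00093)] [0.49517 0.01043 0.02039] pitch 0.0006 [-7.1  0.2 -1.1] [-0.05  0.94 -0.1 ] 0.0382 25.8
[np.float64(0.49646), np.float64(0.02063), np.float64(-0.00139)] [0.49558 0.01045 0.02037] pitch 0.0005 [-6.3  0.4 -0.8] [-0.08  1.08 -0.02] 0.0381 26.1
[np.float64(0.49726), np.float64(0.02065), np.float64(-0.00181)] [0.49611 0.01041 0.02037] pitch 0.0007 [-8.2 -0.8  0.5] [-0.12  1.21 -0.09] 0.0382 26.5
[np.float64(0.49758), np.float64(0.02068), np.float64(-0.00235)] [0.4963  0.01046 0.02036] pitch 0.0005 [-8.4 -0.7  1.2] [-0.08  1.24 -0.06] 0.0379 26.8
[np.float64(0.49786), np.float64(0.02071), np.float64(-0.00273)] [0.49645 0.01044 0.02034] pitch 0.0003 [-9.1  0.1  1.3] [-0.1   1.25 -0.04] 0.0384 27.2
0.49786332888510154 0.020705390321942362 -0.0027317652898442004
```

Run:
```python
from push import *
x,z,p=.4982,.0207,-.0029
for i in range(8):
    o=step(x,z,p,.1)
    F=np.mean([(hold(.02),observe()['ft_force'])[1] for _ in range(8)],0); print('   F',F.round(2))
    if F[2]>3.0: break
    z-=.0002; p-=.8*o['tcp_rot'][1]
print(x,z,p)
```

```text
[0.4982, 0.0207, -0.0029] [0.4967  0.01044 0.02036] pitch 0.0004 [-8.8 -1.2  1.9] [-0.12  1.43 -0.04] 0.0383 27.5
   F [-9.07 -0.72  1.89]
[0.4982, 0.0205, np.float64(-0.00319)] [0.49684 0.01044 0.02031] pitch -0.0002 [-9.8 -0.1  3. ] [-0.12  1.38 -0.03] 0.0379 28.0
   F [-9.36 -0.36  2.75]
[0.4982, 0.0203, np.float64(-0.00306)] [0.4969  0.01043 0.02019] pitch -0.0001 [-9.2 -0.7  5. ] [-0.14  1.43 -0.06] 0.0381 28.5
   F [-9.4  -0.63  3.33]
0.4982 0.020300000000000002 -0.0030618303508740483
```

Run:
```python
from push import *
x,z,p=.4982,.0201,-.0031
for i in range(8):
    o=step(x,z,p,.1)
    F=np.mean([(hold(.02),observe()['ft_force'])[1] for _ in range(8)],0); print('   F',F.round(2))
    if F[2]>9 or o['eef_pos'][2]<.0197: break
    z-=.0002; p-=.8*o['tcp_rot'][1]
print(x,z,p)
snap('wrist','w5')
im=cv2.imread('pics/w5.png'); cv2.imwrite('pics/w5c.png',cv2.resize(im[180:370,165:485],None,fx=2.5,fy=2.5))
```

```text
[0.4982, 0.0201, -0.0031] [0.49692 0.01045 0.02004] pitch -0.0002 [-9.7  0.6  4.1] [-0.03  1.37 -0.09] 0.0381 29.0
   F [-9.97 -0.67  3.62]
[0.4982, 0.0199, np.float64(-0.00291)] [0.49691 0.01046 0.01982] pitch -0.0 [-9.6 -0.   3.7] [-0.08  1.39 -0.12] 0.0381 29.5
   F [-9.53 -0.74  3.85]
[0.4982, 0.0197, np.float64(-0.00291)] [0.497   0.01049 0.01974] pitch -0.0001 [-9.5  0.2  4.5] [-0.04  1.44 -0.05] 0.0382 29.9
   F [-9.62 -0.61  4.34]
[0.4982, 0.0195, np.float64(-0.0028)] [0.497   0.01046 0.01972] pitch 0.0001 [-11.3  -1.    6.5] [ 0.04  1.58 -0.03] 0.038 30.4
   F [-10.9   -0.36   6.64]
[0.4982, 0.0193, np.float64(-0.00284)] [0.49698 0.01044 0.01969] pitch 0.0001 [-10.6  -0.6   8.7] [0.1  1.76 0.02] 0.0381 30.9
   F [-11.56  -0.53   8.33]
0.4982 0.019300000000000005 -0.0028444032606257026
```

View pics/w5c.png

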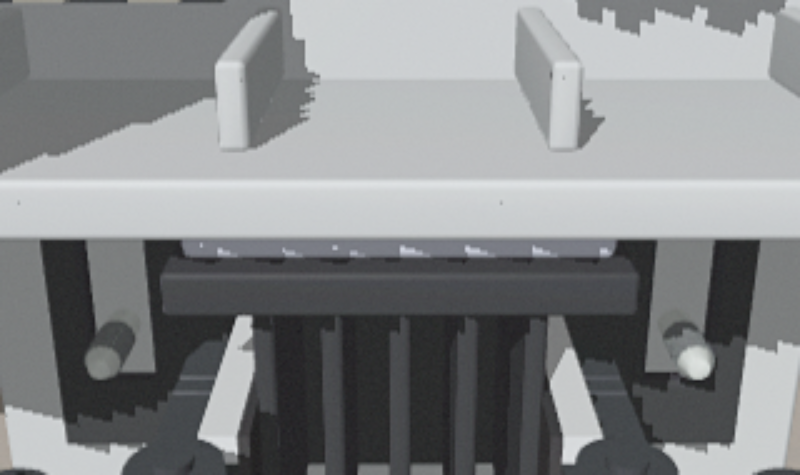

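The picture shows the foot on the plate, both studs in the rear part of the slots, and the front plate square on the squeezed pad. I'll ease the down-force a little, check that it stays steady, and hand in.

Run:
```python
from push import *
step(.4982,.0195,-.0028,1.0); o=step(.4982,.0195,-.0028,.5)
F=np.mean([(hold(.02),observe()['ft_force'])[1] for _ in range(10)],0); print(F)
if -12.5<F[0]<-8 and 3<F[2]<9: print(job_done())
```

```text
[0.4982, 0.0195, -0.0028] [0.49704 0.01044 0.01973] pitch -0.0 [-10.9  -1.1   6.2] [ 0.05  1.62 -0.03] 0.0382 32.4
[0.4982, 0.0195, -0.0028] [0.49701 0.01045 0.01972] pitch 0.0 [-10.6  -1.4   5.5] [ 0.02  1.62 -0.  ] 0.0385 33.1
[-10.68606394  -0.49635546   6.23422454]
the job is handed in; nothing more can be done
None
```

I handed the job in with the driver arm swung about 1.1 rad to the right and clear, and the heat sink flat on the plate over both studs. The gripper is still pressing it squarely on the pad at about 10 N. The job took about 33 s and nothing else on the bench was handled.

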